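# Move the clip lid from the empty canister to the rice crackers

## Robot

A 6-joint arm with a two-finger parallel gripper is mounted at the origin on a cart in front of the work surface, level with it; the furniture and walls round the work are solid. World frame = base frame: x ahead of the robot, y to its left, z up, the work surface at z = 0. Lengths are in m, angles in degrees, forces in N, time in s.
With the tool pointing down it reaches from about 0.3 to 0.75 m from the base axis. Payload 8.5 kg.
Tool frame: the origin (TCP) lies midway between the tips of the shut fingers; the grasp point (between the pads) lies 19 mm behind it; z points along the fingers, y is the line along which they close (so a half turn about z gives the same grasp; the last joint's range is limited). The gripper opens to 85 mm and grips with 20 to 120 N. Pads are 22 mm wide; open, the fingers measure 114 mm over their backs; the gripper's body (76 mm by 85 mm) begins 54 mm behind the grasp point. The pads swing forward as they close: fully open they stand 13 mm farther back than shut.
Start: joints at [-86.992, 21.807, 74.336, -0, 83.858, -12.336], TCP at [0.146, -0.53, 0.231] pointing down, gripper open.
Joint ranges: [-178.18, 178.18], [-50.72, 133.34], [12.68, 142.11], [-81.47, 261.47], [9.98, 163.14], [-165.26, 165.26]. Speed limits (degrees/s): [136.94, 136.94, 180, 180, 180, 180].

## Interface

Orientations are given as a 3x3 rotation matrix whose columns are the frame's x, y, z axes.
In Python, from rig import monitor, optics, close_job, models gives the robot as it stands.
- The arm moves only by the tool step_arm, never from a script. Its arguments are lists of equal length, an entry for each row: "fingers": the closure, from -1 (fully open) to 1 (shut); "travel": the shift along the tool's x, y, z scaled (see below), a list of three; "twist": the turn about the tool's z scaled (see below). In form: {"fingers": [fingers, ...], "travel": [[tx, ty, tz], ...], "twist": [twist, ...]}. A call has 1 to 10 rows; each row shifts and turns the commanded pose from where the row before left it, along the tool's axes as they then stand; what a row does not reach is not made up. The controller multiplies each number of a shift by 100 mm and each number of a turn by pi rad. A row lasts 1/8 s, in which the tool goes at most 62.5 mm and 10.7 degrees, less where a joint would pass 70% of its speed; a pose out of reach is approached as far as the arm can. A call with a number of a shift or a turn outside -1 to 1 is refused whole. A call with a gripper value outside its range is refused whole. The fingers move at their own pace and stop on an object; "force" is the grip in N (left out, the last holds). Time passes only in rows, so rows that do not move let the fingers close. It gives the time, the measured TCP pose, the force, the opening and the grip force at its end, in the units of the state.
- monitor.observe(): the state, without advancing time (a new reading comes with each control period).
- optics.get_image(name): name is "scene" or "top"; returns (picture, depth): 384x512x3 uint8, blue, green, red; 384x512 float32, m along the optical axis (not along the pixel's ray), 0 where there is no reading.
- optics.get_calibration(name): a dict with "vertical_fov" (degrees; the focal length in pixels is half the picture's height over the tangent of half this angle, whatever the lens; pixels are square), "cx", "cy" (the principal point, pixels), "world_from_camera" (4x4, takes a point from camera to world coordinates). Camera axes: x right, y up, looking along -z (the intrinsics and any distortion apply to the point x, -y, -z); pixel columns grow to the right and rows downward; lengths in m; the calibration is good to about 2 mm. A picture is of the moment at which its call begins. get_calibration takes no time and is no camera call.
- close_job(): hands the job in; it is judged then, once.
Trained networks look in the newest picture that a camera, given by its name, has taken for a name from the list of things; names that differ only in an ending like _2 or _b are one class to them, and where a whole thing is asked for, a point or a joint stands for the part that bears it (a point fixed in the world has none). Each returns a list of dicts, best first, with "confidence" (0 to 1); they miss things now and then, are a little off and sometimes report something else, mostly with a low value. They report only what shows in the picture. A call takes as long as a camera call.
- models.trace(camera, query): "mask" (384x512 bool, what is visible of it) and "point" ([column, row] in pixels, amid what is visible of it).
- models.landmark_of(camera, query): "point" ([column, row] in pixels: a listed point, or the origin of a listed thing).
The state is a dict: "time_s": time; "q": joint angles; "qvel": joint speeds; "joint_efforts": joint torques, N m; "position": TCP position; "tool_rot": TCP orientation; "ft_force": force on the tool from outside, world axes, zero at the start; "wrist_torque": the same for the moment, N m; "grip_width": finger opening in m; "gripper_force": force on a finger pad.
Only numpy, scipy, OpenCV 4.12 (cv2) and the standard library are available. Lean on these libraries where they do the work, as an engineer would, in place of code of your own. Each camera call takes 0.05 s, during which the arm holds its last target. There are 200 camera calls.

## Task

The rice crackers must not go soft. Clear the tongs from the open cracker canister and lay them flat on the wooden serving board; squeeze the two orange buttons of the clip lid together to free its catches, lift the lid off the empty canister and seat it flush on the cracker canister so that both catches spring out and lock. Leave both canisters standing where they are (never lift or tip them), drop nothing, and do not disturb the other things.

Things in the scene. Friction and masses are not known exactly. Their poses are not given: they have to be found in the camera images.
- cracker_canister: Open square clear canister with a grey collar; round brown rice crackers inside, up to about 80 mm. 124 x 124 mm over the collar, 110 mm tall, 0.8 kg, loose. Origin: centre of the underside; x and y square to its sides. Mouth 104 x 104 mm; an inward lip, 5 mm thick, runs along all four sides (114 mm wide below it), so the lid fits in any of four quarter turns.
- cracker_canister_mouth (a point): Centre of the mouth of the cracker canister, level with the top of its rim, 110 mm above the underside. Axes as the canister's.
- empty_canister: The same kind of canister, empty (0.6 kg, loose), which at the start wears the clip lid. Origin: centre of the underside; axes square to its sides.
- empty_canister_mouth (a point): Centre of the mouth of the empty canister, level with the top of its rim, 110 mm above the underside.
- lid: White clip lid, 0.2 kg, loose; plate 120 x 120 x 7 mm. Origin: centre of the plate's underside, which lies on the rim when seated (then at the mouth point); z up. A plug below it, 100 mm square, tapers to 90 mm at 20 mm depth (2 mm clearance to the mouth each side). On top a white housing, 52 (x) x 26 (y) mm, its top 33 mm above the origin; an orange button sticks out of its +y and its -y side.
- lid_grip (a point): Middle of the housing between the buttons, 20 mm above the lid's origin; axes as the lid's: squeeze along y. The lid comes off only with both buttons in (5 mm or more each) and is carried by them, squeeze kept up; pulled without it, it lifts the canister. Lowered home with buttons held in, it latches as they are let go; pressed down with them out it also snaps in, with more force.
- button_a (a joint): Travel of the +y button, m: 0 out, 0.0065 fully in. Spring 3 N at the start, 7 N fully in; returns by itself. One piece with a catch that hooks 3.5 mm under the canister's lip, its top 6 mm below the lid's origin, and draws in with the button.
- button_b (a joint): The same for the button on the lid's -y side.
- button_a_face (a point): Middle of the outer face of the +y button, 20 mm above the lid's origin (moves with it; axes as the lid's). The button is 24 mm wide (x) and reaches from 10 to 30 mm above the lid's origin; 46 mm over both faces when out, 33 mm when in. Plain plate beside it, 37 mm to the lid's edge.
- button_b_face (a point): The same for the -y button.
- tongs: Steel kitchen tongs, 166 mm long, about 26 mm across both arms in the middle, 8 to 13 mm thick, 55 g. They lie flat across the open mouth of the cracker canister, on its rim. Origin: on the underside in the middle; z up. Solid to the fingers over the whole width.
- tongs_grip (a point): Middle of the tongs, 6 mm above their underside. Its x axis runs along the tongs, its y axis across the arms (close the fingers along y). The fingertips need not go below the canister's rim; if they do, an opening of about 55 mm keeps them inside its mouth.
- board: Fixed dark wooden serving board lying on the worktop, 205 (x) x 180 (y) x 8 mm. Origin: centre of the underside; its top is 8 mm above it.
- dish_counter: White enamel dish with pickles and a handle, 161 x 90 x 83 mm, on the worktop at the left; loose bystander. Origin: underside.
- rice_paddle: Wooden rice paddle, 183 x 104 x 5 mm bounds, flat on the worktop behind the canisters; loose bystander. Origin: underside.
- glass: Clear water glass, 80 mm wide, 91 mm tall, standing behind the canisters at the left; loose bystander. Origin: centre of the underside.

How it is judged:
By the outcome, as a careful person would: the job done as asked, in the order asked, and still so for the second after the job is handed in, with the robot touching nothing.
It also fails if it takes over 54 s, if anything falls off the work surface, if the arm or the gripper's body presses on something with over 40 N, if the wrist force passes 120 N, or if a joint passes its speed limit or range.

## Working session

There is one attempt and no reset: what is moved stays moved. The work goes in short steps, Python scripts to look and compute and a tool call to move; the robot and the scene stay as the last step left them, time stands still between calls to the robot, and variables do not carry over. Pictures are saved under pics/ and viewed, at most 10 in all, crops included, and the job is handed in when it is done.

Besides the shell and the picture viewer there is one more tool, called after "Call:" by a JSON object that holds its "fn" and its "kwargs". step_arm: Moves the arm, as the interface text tells. Its arguments: {"type":"object","properties":{"fingers":{"type":"array","items":{"type":"number"}},"travel":{"type":"array","items":{"type":"array","items":{"type":"number"}}},"twist":{"type":"array","items":{"type":"number"}},"force":{"type":"number"}},"required":["fingers","travel","twist"]}

```bash
mkdir -p pics
cat > h.py <<'E'
import numpy as np, cv2
from rig import monitor, optics, close_job, models
def proj(cam,p,d):
    c=optics.get_calibration(cam); f=192/np.tan(np.radians(c["vertical_fov"])/2)
    v=np.array([(p[0]-c["cx"])/f*d,-(p[1]-c["cy"])/f*d,-d,1]); return (c["world_from_camera"]@v)[:3]
def atz(cam,p,z):
    a=proj(cam,p,0.1);b=proj(cam,p,1.0); return a+(b-a)*(z-a[2])/(b[2]-a[2])
def cloud(cam,D):
    c=optics.get_calibration(cam); f=192/np.tan(np.radians(c["vertical_fov"])/2)
    r,k=np.mgrid[:384,:512]; v=np.stack([(k-c["cx"])/f*D,-(r-c["cy"])/f*D,-D,np.ones_like(D)],-1)
    return (v@c["world_from_camera"].T)[...,:3]
E
python3 - <<'E'
from h import *
for n in("scene","top"):
    im,D=optics.get_image(n); cv2.imwrite(f"pics/{n}0.png",im); np.save(f"{n}0.npy",D)
    c=optics.get_calibration(n); print(n,{k:(np.round(v,3).tolist() if k[0]=='w' else v) for k,v in c.items()})
    for q in ["cracker_canister_mouth","empty_canister_mouth","lid_grip","button_a_face","button_b_face","tongs_grip","board","glass","dish_counter","rice_paddle"]:
        r=models.landmark_of(n,q); print(q,[(np.round(x["point"],1).tolist(),round(x["confidence"],2)) for x in r[:2]])
s=monitor.observe(); print({k:np.round(v,3).tolist() for k,v in s.items()})
E
```

```text
scene {'vertical_fov': 45.85832671432055, 'cx': 252.6080270084391, 'cy': 185.93813649450888, 'world_from_camera': [[-0.802, 0.368, -0.471, 0.042], [-0.597, -0.474, 0.647, 0.841], [0.015, 0.8, 0.6, 0.852], [0.0, 0.0, 0.0, 1.0]]}
cracker_canister_mouth [([308.2, 187.3], 0.65)]
empty_canister_mouth [([187.4, 227.9], 0.71)]
lid_grip [([257.0, 214.9], 0.72)]
button_a_face [([250.9, 218.6], 0.52)]
button_b_face [([168.1, 306.6], 0.69), ([263.3, 212.2], 0.52)]
tongs_grip [([306.0, 187.4], 0.74)]
board [([337.6, 166.8], 0.78)]
glass [([185.7, 222.6], 0.82)]
dish_counter [([166.5, 304.6], 0.85)]
rice_paddle [([230.3, 180.1], 0.7), ([304.7, 184.3], 0.45)]
top {'vertical_fov': 50.199432932507726, 'cx': 250.40753470622386, 'cy': 180.05030841279, 'world_from_camera': [[-0.013, 0.982, -0.187, 0.44], [-1.0, -0.017, -0.02, 0.033], [-0.023, 0.187, 0.982, 1.193], [0.0, 0.0, 0.0, 1.0]]}
cracker_canister_mouth [([292.5, 233.7], 0.79)]
empty_canister_mouth [([223.8, 227.7], 0.3)]
lid_grip [([214.7, 227.4], 0.81)]
button_a_face [([207.0, 224.2], 0.62)]
button_b_face [([222.6, 223.0], 0.62)]
tongs_grip [([290.3, 234.7], 0.51)]
board [([292.4, 237.2], 0.65), ([380.1, 219.6], 0.56)]
glass [([215.6, 154.8], 0.59)]
dish_counter [([134.7, 206.8], 0.68)]
rice_paddle [([297.4, 139.6], 0.96)]
{'time_s': 1.1, 'q': [-86.993, 21.808, 74.335, -0.001, 83.858, -12.335], 'qvel': [0.007, 0.085, 0.005, 0.015, 0.0, 0.089], 'joint_efforts': [0.0, -44.834, -23.145, -0.0, 0.001, -0.0], 'position': [0.146, -0.53, 0.231], 'tool_rot': [[0.964, 0.265, -0.0], [0.265, -0.964, 0.0], [-0.0, -0.0, -1.0]], 'ft_force': [-0.158, -0.098, 0.224], 'wrist_torque': [0.027, -0.016, 0.014], 'gripper_force': 0.0, 'grip_width': 0.085}
```

View pics/top0.png

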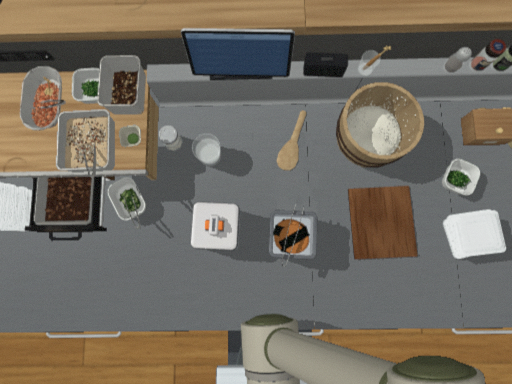

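View pics/scene0.png

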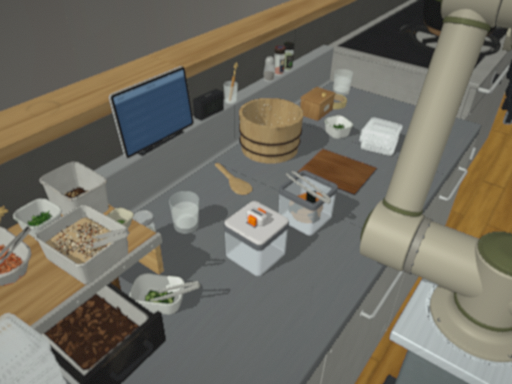

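Run:
```python
from h import *
im,D=optics.get_image("top"); P=cloud("top",D)
cv2.imwrite("pics/top1.png",cv2.resize(im[185:275,170:430],None,fx=3,fy=3,interpolation=cv2.INTER_CUBIC))
def rect(m,name,z=None):
    q=P[m]; r=cv2.minAreaRect((q[:,:2]*1000).astype(np.float32)); print(name,m.sum(),"c",np.round(r[0],1),"size",np.round(r[1],1),"ang",round(r[2],1),"zmed",np.round(np.percentile(q[:,2],[5,50,95]),4),"mean",q.mean(0).round(4))
R,K=np.mgrid[:384,:512]; z=P[...,2]
def box(a,b,c,d): return (K>a)&(K<b)&(R>c)&(R<d)&(D>0)
b=box(185,245,195,255); rect(b&(z>.105)&(z<.125),"lid plate"); rect(b&(z>.13),"housing")
hsv=cv2.cvtColor(im,cv2.COLOR_BGR2HSV); org=(hsv[...,0]<20)&(hsv[...,1]>150)&(hsv[...,2]>150)
rect(b&org,"buttons")
for s in (K<214,K>=214):
    m=b&org&s; print("btn px",K[m].mean(),R[m].mean(),m.sum(),atz("top",(K[m].mean(),R[m].mean()),.14))
b=box(262,325,200,268); rect(b&(z>.1)&(z<.113),"canister top"); rect(b&(z>.1135),"tongs hi"); print(np.histogram(z[b],np.arange(0,.15,.005)))
b=box(340,425,175,270); wood=b&(hsv[...,1]>80)&(hsv[...,0]<25); rect(wood,"board")
for q in ("tongs","lid","cracker_canister","board","empty_canister"):
    r=models.trace("top",q)
    for x in r[:2]:
        m=x["mask"]&(D>0); print(x["confidence"]); rect(m,q); 
        k=np.argwhere(x["mask"])[:,::-1].astype(np.float32); print(cv2.minAreaRect(k))
```

```text
lid plate 1875 c [525.1 151.7] size [124.2 123.8] ang 86.4 zmed [0.1113 0.1162 0.1194] mean [0.5233 0.1503 0.1159]
housing 276 c [525.4 151.8] size [46.6 48.3] ang 44.0 zmed [0.136  0.1407 0.1448] mean [0.5247 0.151  0.1406]
buttons 61 c [525.1 151.7] size [44.4 20.8] ang 88.7 zmed [0.1364 0.1395 0.142 ] mean [0.5258 0.15   0.1395]
btn px 206.44444444444446 224.25925925925927 27 [0.52711939 0.16960769 0.14      ]
btn px 220.1764705882353 225.0 34 [0.52469643 0.13426388 0.14      ]
canister top 622 c [500.1 -53.2] size [123.4 124.5] ang 86.7 zmed [0.1057 0.1091 0.1123] mean [ 0.5001 -0.0542  0.109 ]
tongs hi 81 c [498.4 -45.6] size [132.7 134.2] ang 22.2 zmed [0.1138 0.1182 0.1229] mean [ 0.4927 -0.0483  0.1183]
(array([941, 218,  32,  32,  28,  37,  20,  29,  20,  23, 118, 126,  82,
       244, 274,  95,   0,   0,   0,   2,  20, 398, 239,  36,  27,   0,
         0,   0,   0]), array([0.   , 0.005, 0.01 , 0.015, 0.02 , 0.025, 0.03 , 0.035, 0.04 ,
       0.045, 0.05 , 0.055, 0.06 , 0.065, 0.07 , 0.075, 0.08 , 0.085,
       0.09 , 0.095, 0.1  , 0.105, 0.11 , 0.115, 0.12 , 0.125, 0.13 ,

[... 713 characters left out ...]
3867), 1.6365771293640137)
0.69
board 4452 c [ 539.1 -318.3] size [207.4 182.5] ang 2.1 zmed [0.0035 0.0074 0.0111] mean [ 0.5363 -0.3165  0.0073]
((381.6881408691406, 222.3811798095703), (73.73225402832031, 63.781883239746094), 84.2894058227539)
0.7
empty_canister 1154 c [590.3 408.8] size [158.3  96.9] ang 28.0 zmed [-0.0007  0.0172  0.0481] mean [0.6122 0.4184 0.0214]
((128.38668823242188, 204.2592010498047), (52.000465393066406, 30.178363800048828), 64.79888153076172)
0.44
empty_canister 53 c [485.7 126.6] size [ 66.9 144. ] ang 36.9 zmed [0.0111 0.1073 0.1132] mean [0.5129 0.1005 0.0774]
((224.12843322753906, 241.07884216308594), (25.27967643737793, 54.9996223449707), 53.34389114379883)
```

View pics/top1.png

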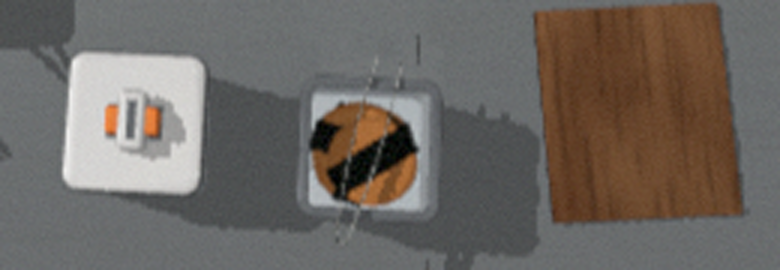

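Run:
```python
from h import *
D=np.load("top0.npy");P=cloud("top",D);z=P[...,2]
a=atz("top",(284,264.5),.116);b=atz("top",(300,206.3),.116);d=b-a
print(a,b,(a+b)/2,np.linalg.norm(d),np.degrees(np.arctan2(d[1],d[0])))
print("lm top",atz("top",(290.3,234.7),.116),"scene",atz("scene",(306,187.4),.116))
print("lid grip",atz("top",(214.7,227.4),.13),atz("scene",(257,214.9),.13), "mouth",atz("scene",(308.2,187.3),.11))
DS=np.load("scene0.npy");S=cloud("scene",DS);im=cv2.imread("pics/scene0.png")
def near(Q,c,r,z0,z1): return Q[(np.hypot(Q[...,0]-c[0],Q[...,1]-c[1])<r)&(Q[...,2]>z0)&(Q[...,2]<z1)]
for c,z0,z1,n in(((.525,.152),.108,.125,"lid"),((.5,-.053),.104,.113,"can"),((.5,-.053),.1135,.13,"tongs")):
    for nm,Q in(("top",P),("scene",S)):
        q=near(Q,c,.105,z0,z1);r=cv2.minAreaRect((q[:,:2]*1000).astype(np.float32));print(nm,n,len(q),r)
q=near(P,(.5,-.053),.11,.115,.13);q=np.vstack([q,near(S,(.5,-.053),.11,.115,.13)])
print(np.round(cv2.fitLine(q[:,:2].astype(np.float32),cv2.DIST_HUBER,0,.01,.01).ravel(),4)); print(np.round(q[::6],3).tolist())
```

```text
[ 0.42298859 -0.02778315  0.116     ] [ 0.5726351 -0.0741277  0.116    ] [ 0.49781184 -0.05095543  0.116     ] 0.15665853204321523 -17.207411283173524
lm top [ 0.49873253 -0.04630412  0.116     ] scene [ 0.50131015 -0.03611986  0.116     ]
lid grip [0.51951682 0.14942023 0.13      ] [0.52919032 0.15015077 0.13      ] mouth [ 0.5005442  -0.04733752  0.11      ]
top lid 1839 ((525.0924072265625, 151.52255249023438), (123.52266693115234, 123.40505981445312), 86.26849365234375)
scene lid 1412 ((527.9229125976562, 156.09674072265625), (122.63690948486328, 124.41092681884766), 86.2927017211914)
top can 628 ((497.88116455078125, -52.955467224121094), (123.23442077636719, 128.99322509765625), 86.8755111694336)
scene can 501 ((503.3392028808594, -49.86248016357422), (127.8106689453125, 148.6111297607422), 87.28973388671875)
top tongs 76 ((500.5390625, -43.90849304199219), (140.49269104003906, 127.49301147460938), 19.382471084594727)
scene tongs 186 ((494.3029479980469, -60.79030990600586), (60.38953399658203, 162.18458557128906), 73.74060821533203)
[ 0.9679 -0.2512  0.4808 -0.0398]
[[0.574, -0.061, 0.115], [0.557, -0.079, 0.118], [0.542, -0.049, 0.122], [0.524, -0.044, 0.118], [0.511, -0.067, 0.116], [0.493, -0.034, 0.124], [0.477, -0.032, 0.12], [0.462, -0.029, 0.119], [0.447, -0.026, 0.121], [0.432, -0.022, 0.125], [0.574, -0.079, 0.115], [0.557, -0.079, 0.116], [0.516, -0.099, 0.115], [0.534, -0.068, 0.118], [0.55, -0.047, 0.116], [0.515, -0.064, 0.118], [0.508, -0.063, 0.119], [0.522, -0.038, 0.12], [0.495, -0.056, 0.119], [0.513, -0.035, 0.116], [0.507, -0.035, 0.116], [0.475, -0.049, 0.121], [0.475, -0.049, 0.118], [0.489, -0.031, 0.116], [0.482, -0.03, 0.116], [0.476, -0.03, 0.116], [0.469, -0.029, 0.116], [0.464, -0.026, 0.118], [0.46, -0.024, 0.117], [0.456, -0.023, 0.116], [0.45, -0.022, 0.116], [0.428, -0.03, 0.122], [0.428, -0.03, 0.119], [0.427, -0.016, 0.125], [0.423, -0.022, 0.12]]
```

Call:
{"fn": "step_arm", "kwargs": {"fingers": [-1,-1,-1,-1,-1,-1,-1,-1,-1,-1], "travel": [[0,0,0],[0,0,0],[0,0,0],[0,0,0],[0.17,-0.47,0],[0.17,-0.47,0],[0.17,-0.47,0],[0.17,-0.47,0],[0.17,-0.47,0],[0.17,-0.47,0]], "twist": [0.0436,0.0436,0.0436,0.0436,0,0,0,0,0,0]}}

```text
time_s: 2.65
position: [0.3223, -0.2862, 0.2315]
tool_rot: [[0.961, -0.277, 0.0], [-0.277, -0.961, -0.0], [0.001, 0.0, -1.0]]
ft_force: [0.8, -0.3, -0.1]
grip_width: 0.0854
gripper_force: 0.0
```

Call:
{"fn": "step_arm", "kwargs": {"fingers": [-1,-1,-1,-1,-1,-1,-1], "travel": [[0.17,-0.47,0.1],[0.17,-0.47,0.1],[0.17,-0.47,0.1],[0.17,-0.47,0.1],[0.17,-0.47,0.1],[0.17,-0.47,0],[0,0,0]], "twist": [0,0,0,0,0,0,0]}}

```text
time_s: 3.52
position: [0.4986, -0.0425, 0.1811]
tool_rot: [[0.962, -0.272, 0.0], [-0.272, -0.962, 0.0], [0.0, -0.0, -1.0]]
ft_force: [-0.9, -0.3, 0.4]
grip_width: 0.0852
gripper_force: 0.0
```

Call:
{"fn": "step_arm", "kwargs": {"fingers": [-1,-1,-1,0.3,1,1,1,1], "travel": [[0,0.05,0.29],[0,0,0.3],[0,0,0.1],[0,0,0],[0,0,0],[0,0,0],[0,0,0],[0,0,0]], "twist": [0,0,0,0,0,0,0,0], "force": 30}}

```text
time_s: 4.53
position: [0.4965, -0.0496, 0.1132]
tool_rot: [[0.961, -0.276, 0.002], [-0.276, -0.961, -0.0], [0.002, -0.0, -1.0]]
ft_force: [-0.7, 0.9, 5.8]
grip_width: 0.0238
gripper_force: 29.5
```

Call:
{"fn": "step_arm", "kwargs": {"fingers": [1,1,1,1,1,1,1,1,1,1], "travel": [[0,0,-0.1],[0,0,-0.25],[0,0,-0.25],[0.12,0.25,0],[0.19,0.41,0],[0.19,0.41,0],[0.19,0.41,0],[0.19,0.41,0],[0.19,0.41,0],[0.08,0.16,0]], "twist": [0,0,0,0,0,0,0,0,0,0]}}

```text
time_s: 5.78
position: [0.5385, -0.3199, 0.1724]
tool_rot: [[0.961, -0.278, 0.0], [-0.278, -0.961, -0.0], [0.0, 0.0, -1.0]]
ft_force: [-0.0, 0.3, -0.6]
grip_width: 0.0241
gripper_force: 29.4
```

Call:
{"fn": "step_arm", "kwargs": {"fingers": [1,1,1,1,1,1,1], "travel": [[0,0,0.2],[0,0,0.35],[0,0,0.35],[0,0,0.3],[0,0,0.15],[0,0,0],[0,0,0]], "twist": [-0.033,-0.033,-0.034,0,0,0,0]}}

```text
time_s: 6.65
position: [0.5392, -0.3181, 0.0387]
tool_rot: [[0.999, 0.034, 0.002], [0.034, -0.999, -0.001], [0.002, 0.001, -1.0]]
ft_force: [-0.5, -0.3, -0.4]
grip_width: 0.0242
gripper_force: 29.4
```

Run:
```python
from h import *
im,D=optics.get_image("top"); cv2.imwrite("pics/top2.png",cv2.resize(im[180:280,170:430],None,fx=3,fy=3))
im,D=optics.get_image("scene"); cv2.imwrite("pics/scene2.png",cv2.resize(im[100:290,180:420],None,fx=3,fy=3))
```

```text
(no output)
```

View pics/scene2.png

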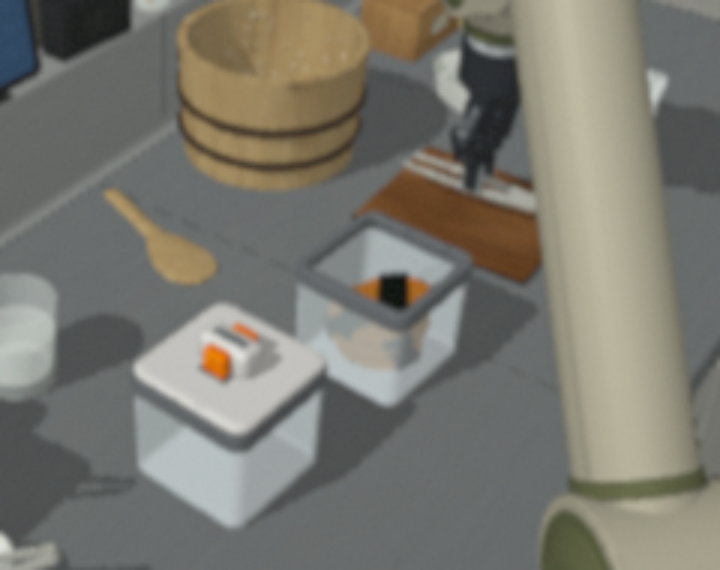

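Call:
{"fn": "step_arm", "kwargs": {"fingers": [1,1,1,1,1], "travel": [[0,0,0.12],[0,0,0.08],[0,0,0.04],[0,0,0.02],[0,0,0]], "twist": [0,0,0,0,0]}}

```text
time_s: 7.38
position: [0.5387, -0.3178, 0.0114]
tool_rot: [[0.999, 0.034, 0.0], [0.034, -0.999, -0.0], [0.0, 0.0, -1.0]]
ft_force: [0.3, -0.0, -0.9]
grip_width: 0.0238
gripper_force: 29.5
```

Call:
{"fn": "step_arm", "kwargs": {"fingers": [1,1,1], "travel": [[0,0,0.01],[0,0,0.01],[0,0,0]], "twist": [0,0,0]}}

```text
time_s: 7.75
position: [0.5388, -0.3179, 0.0111]
tool_rot: [[0.999, 0.034, 0.001], [0.034, -0.999, -0.001], [0.001, 0.001, -1.0]]
ft_force: [-4.1, 2.0, 13.1]
grip_width: 0.0238
gripper_force: 31.0
```

Call:
{"fn": "step_arm", "kwargs": {"fingers": [0.2,-0.4,-1,-1,-1,-1,-1,-1,-1,-1], "travel": [[0,0,0],[0,0,0],[0,0,0],[0,0,-0.1],[0,0,-0.4],[0,0,-0.5],[0,0,-0.5],[0,0,-0.5],[0,-0.2,0],[0,-0.45,0]], "twist": [0,0,0,0,0,0,0,0,0,0]}}

```text
time_s: 9.0
position: [0.536, -0.2526, 0.2091]
tool_rot: [[0.999, 0.032, 0.0], [0.032, -0.999, -0.0], [0.0, 0.0, -1.0]]
ft_force: [0.1, 0.5, -0.1]
grip_width: 0.0851
gripper_force: 0.0
```

Call:
{"fn": "step_arm", "kwargs": {"fingers": [-1,-1,-1,-1,-1,-1,-1,-1,-1,-1], "travel": [[0,-0.5,0],[0,-0.5,0],[0,-0.5,0],[0,-0.5,0],[0,-0.5,0],[0,-0.5,0],[0,-0.5,0],[0,-0.35,0],[0,-0.2,0],[0,0,0]], "twist": [0,0,0,0,0,0,0,0,0.032,0]}}

```text
time_s: 10.25
position: [0.5218, 0.1532, 0.2088]
tool_rot: [[0.998, -0.064, -0.001], [-0.064, -0.998, -0.0], [-0.001, 0.0, -1.0]]
ft_force: [0.4, 0.0, -0.2]
grip_width: 0.0856
gripper_force: 0.0
```

Run:
```python
from h import *
im,D=optics.get_image("top"); P=cloud("top",D); im2,D2=optics.get_image("scene"); S=cloud("scene",D2)
def near(Q,c,r,z0,z1): return Q[(abs(Q[...,0]-c[0])<r)&(abs(Q[...,1]-c[1])<r)&(Q[...,2]>z0)&(Q[...,2]<z1)]
for nm,Q in(("top",P),("scene",S)):
    for n,c,r,a,b in(("can",(.5,-.05),.09,.1,.119),("tongs",(.539,-.318),.12,.0135,.04),("lid",(.526,.153),.07,.108,.122)):
        q=near(Q,c,r,a,b);
        if len(q)>5:print(nm,n,len(q),cv2.minAreaRect((q[:,:2]*1000).astype(np.float32)),q[:,2].max())
a=cv2.resize(im[170:270,170:430],None,fx=3,fy=3); b=cv2.resize(im2[130:260,200:400],None,fx=2,fy=2)
b=cv2.copyMakeBorder(b,0,0,0,a.shape[1]-b.shape[1],cv2.BORDER_CONSTANT); cv2.imwrite("pics/c3.png",np.vstack([a,b]))
print(monitor.observe()["position"])
```

```text
top can 652 ((500.0821228027344, -53.448883056640625), (123.86701965332031, 124.23220825195312), 86.43248748779297) 0.11582702214795848
top tongs 102 ((543.9085693359375, -302.54522705078125), (160.0749969482422, 174.12643432617188), 84.27320098876953) 0.02285087106950745
top lid 523 ((524.0491333007812, 151.56668090820312), (121.18002319335938, 121.0621109008789), 87.480712890625) 0.12196455745405377
scene can 550 ((503.3435974121094, -50.779457092285156), (128.9875030517578, 125.54863739013672), 85.1722640991211) 0.1143853298042603
scene tongs 109 ((539.03466796875, -315.9482421875), (158.588623046875, 32.97582244873047), 3.0833616256713867) 0.0211783389304806
scene lid 1394 ((527.0159912109375, 155.83331298828125), (123.76126098632812, 124.02680969238281), 86.20655822753906) 0.12188559348960215
[0.52224415 0.15167818 0.20900852]
```

View pics/c3.png

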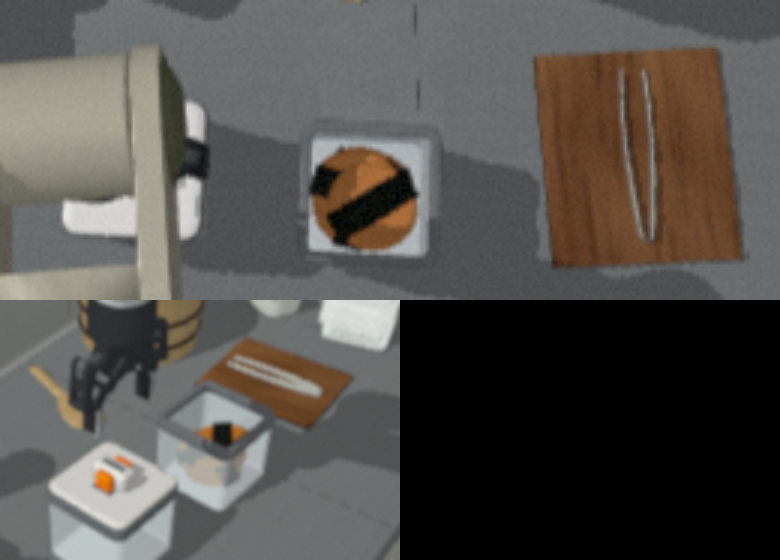

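Call:
{"fn": "step_arm", "kwargs": {"fingers": [-1,-1,-1,-1,-1], "travel": [[0.03,-0.02,0.3],[0,0,0.3],[0,0,0.2],[0,0,0.08],[0,0,0]], "twist": [0,0,0,0,0]}}

```text
time_s: 10.98
position: [0.5258, 0.1532, 0.1214]
tool_rot: [[0.998, -0.067, -0.0], [-0.067, -0.998, -0.0], [-0.0, 0.0, -1.0]]
ft_force: [0.9, -0.3, -0.3]
grip_width: 0.0855
gripper_force: 0.0
```

Call:
{"fn": "step_arm", "kwargs": {"fingers": [-0.16,-0.16,-0.16,1,1,1,1,1], "travel": [[0,0,0.015],[0,0,0],[0,0,0],[0,0,0],[0,0,0],[0,0,0],[0,0,0],[0,0,0]], "twist": [0,0,0,0,0,0,0,0], "force": 40}}

```text
time_s: 11.98
position: [0.5261, 0.1537, 0.1212]
tool_rot: [[0.998, -0.066, 0.002], [-0.066, -0.998, -0.0], [0.002, -0.0, -1.0]]
ft_force: [-2.6, -1.3, 10.0]
grip_width: 0.031
gripper_force: 40.4
```

Call:
{"fn": "step_arm", "kwargs": {"fingers": [1,1,1,1], "travel": [[0,0,-0.02],[0,0,-0.03],[0,0,-0.03],[0,0,0]], "twist": [0,0,0,0]}}

```text
time_s: 12.48
position: [0.5258, 0.1538, 0.1279]
tool_rot: [[0.998, -0.066, 0.0], [-0.066, -0.998, 0.0], [0.0, -0.0, -1.0]]
ft_force: [0.4, 0.1, -2.2]
grip_width: 0.0312
gripper_force: 39.9
```

Call:
{"fn": "step_arm", "kwargs": {"fingers": [1,1,1,1,1,1,1,1,1,1], "travel": [[0,0,-0.1],[0,0,-0.2],[0,0,-0.25],[0,0,-0.05],[-0.01,0.2,0],[-0.02,0.4,0],[-0.02,0.5,0],[-0.03,0.5,0],[-0.02,0.35,0],[-0.007,0.119,0]], "twist": [0,0,0,0,0,0,0,0,0,0]}}

```text
time_s: 13.72
position: [0.5004, -0.0542, 0.187]
tool_rot: [[0.998, -0.069, -0.002], [-0.069, -0.998, 0.0], [-0.002, -0.0, -1.0]]
ft_force: [-0.3, -0.3, -1.2]
grip_width: 0.031
gripper_force: 40.0
```

Call:
{"fn": "step_arm", "kwargs": {"fingers": [1,1,1,1], "travel": [[0,0,0.15],[0,0,0.1],[0,0,0],[0,0,0]], "twist": [0,0,0,0]}}

```text
time_s: 14.22
position: [0.5015, -0.0517, 0.1631]
tool_rot: [[0.998, -0.066, 0.0], [-0.066, -0.998, -0.0], [0.0, 0.0, -1.0]]
ft_force: [-1.0, -0.2, -1.6]
grip_width: 0.031
gripper_force: 40.0
```

Run:
```python
from h import *
im,D=optics.get_image("top"); P=cloud("top",D); im2,D2=optics.get_image("scene"); S=cloud("scene",D2)
def near(Q,c,r,z0,z1): return Q[(abs(Q[...,0]-c[0])<r)&(abs(Q[...,1]-c[1])<r)&(Q[...,2]>z0)&(Q[...,2]<z1)]
for nm,Q in(("top",P),("scene",S)):
    for n,c,r,a,b in(("canrim",(.5,-.05),.075,.1,.117),("lid",(.5,-.05),.08,.148,.172),("empty",(.526,.153),.08,.1,.12)):
        q=near(Q,c,r,a,b);
        if len(q)>5:print(nm,n,len(q),cv2.minAreaRect((q[:,:2]*1000).astype(np.float32)),q[:,2].mean())
cv2.imwrite("pics/s4.png",cv2.resize(im2[120:300,180:380],None,fx=3,fy=3))
print({k:np.round(v,4).tolist() for k,v in monitor.observe().items() if k in("position","grip_width","ft_force","time_s","wrist_torque")})
```

```text
top canrim 38 ((439.0772399902344, -58.34134292602539), (80.30401611328125, 2.8305742740631104), 86.12651062011719) 0.10929556197495063
top lid 469 ((449.1152648925781, -51.22981262207031), (104.98739624023438, 45.946510314941406), 66.27337646484375) 0.1582385001104901
top empty 644 ((525.2717895507812, 151.51089477539062), (123.9466552734375, 124.22675323486328), 86.31395721435547) 0.10897586324304441
scene canrim 389 ((503.75018310546875, -50.31000518798828), (128.1810302734375, 126.33300018310547), 86.00836181640625) 0.10720472079457247
scene lid 946 ((504.7929992675781, -48.946533203125), (121.05944061279297, 122.42958068847656), 86.39287567138672) 0.15832093968437858
scene empty 702 ((527.7442016601562, 155.00648498535156), (127.00349426269531, 124.69763946533203), 86.86878967285156) 0.1077848585292752
{'time_s': 14.325, 'position': [0.5015, -0.0518, 0.1632], 'ft_force': [0.2771, -0.63, -0.8369], 'wrist_torque': [0.0273, -0.0127, 0.0165], 'grip_width': 0.0311}
```

View pics/s4.png

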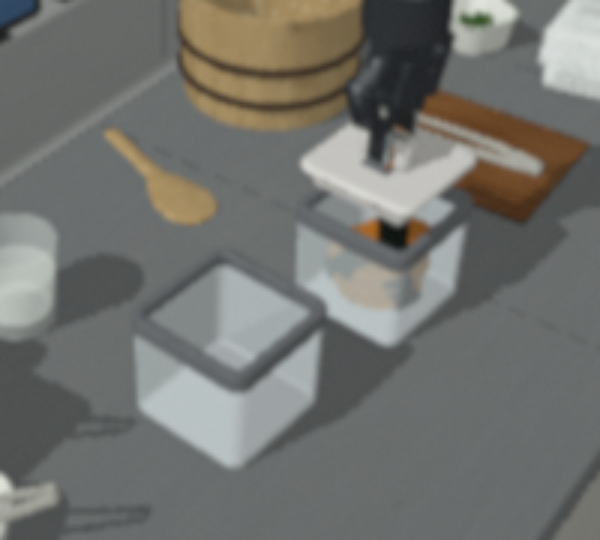

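Call:
{"fn": "step_arm", "kwargs": {"fingers": [1,1,1,1,1], "travel": [[0,0,0.15],[0,0,0.1],[0,0,0.05],[0,0,0.04],[0,0,0]], "twist": [0,0,0,0,0]}}

```text
time_s: 14.95
position: [0.5013, -0.052, 0.1288]
tool_rot: [[0.998, -0.066, -0.0], [-0.066, -0.998, 0.0], [-0.0, -0.0, -1.0]]
ft_force: [0.8, 0.6, -1.9]
grip_width: 0.031
gripper_force: 40.0
```

Call:
{"fn": "step_arm", "kwargs": {"fingers": [1,1,1,1,1], "travel": [[0,0,0.03],[0,0,0.03],[0,0,0.015],[0,0,0.01],[0,0,0]], "twist": [0,0,0,0,0]}}

```text
time_s: 15.58
position: [0.5013, -0.0519, 0.1212]
tool_rot: [[0.998, -0.066, 0.001], [-0.066, -0.998, -0.0], [0.001, 0.0, -1.0]]
ft_force: [-4.6, -0.3, 7.3]
grip_width: 0.0309
gripper_force: 42.3
```

Call:
{"fn": "step_arm", "kwargs": {"fingers": [1,1,0,-0.3,-0.6,-0.6,-0.6,-0.6], "travel": [[0,0,0.01],[0,0,0],[0,0,0],[0,0,0],[0,0,0],[0,0,0],[0,0,-0.1],[0,0,0]], "twist": [0,0,0,0,0,0,0,0]}}

```text
time_s: 16.58
position: [0.5018, -0.0521, 0.1303]
tool_rot: [[0.998, -0.066, 0.002], [-0.066, -0.998, -0.001], [0.002, 0.001, -1.0]]
ft_force: [1.1, -0.0, -0.1]
grip_width: 0.0682
gripper_force: 0.0
```

Call:
{"fn": "step_arm", "kwargs": {"fingers": [-1,-1,-1,-1,-1,-1,-1,-1,-1,-1], "travel": [[0,0,-0.2],[0,0,-0.4],[0,0,-0.5],[0,0,-0.1],[-0.3,0.2,0],[-0.4,0.3,0],[-0.4,0.3,0],[-0.3,0.4,0],[0,0.4,0],[0,0,0]], "twist": [0,0,0,0,0,0,0,0,0,0]}}

```text
time_s: 17.82
position: [0.3505, -0.2041, 0.2487]
tool_rot: [[0.998, -0.07, -0.001], [-0.07, -0.998, 0.001], [-0.001, -0.0, -1.0]]
ft_force: [-0.3, 0.5, 0.2]
grip_width: 0.0851
gripper_force: 0.0
```

Run:
```python
from h import *
im,D=optics.get_image("top"); P=cloud("top",D); im2,D2=optics.get_image("scene"); S=cloud("scene",D2)
def near(Q,c,r,z0,z1): return Q[(abs(Q[...,0]-c[0])<r)&(abs(Q[...,1]-c[1])<r)&(Q[...,2]>z0)&(Q[...,2]<z1)]
for nm,Q in(("top",P),("scene",S)):
    for n,c,r,a,b in(("lid",(.5,-.05),.08,.108,.128),("empty",(.526,.153),.08,.1,.12)):
        q=near(Q,c,r,a,b);
        if len(q)>5:
            A=np.c_[q[:,:2]-q[:,:2].mean(0),np.ones(len(q))]; print(nm,n,len(q),cv2.minAreaRect((q[:,:2]*1000).astype(np.float32)),"z,slopes",np.linalg.lstsq(A,q[:,2],rcond=None)[0].round(4))
hsv=cv2.cvtColor(im,cv2.COLOR_BGR2HSV); m=(hsv[...,0]<20)&(hsv[...,1]>150)&(hsv[...,2]>150)&(P[...,2]>.128)&(abs(P[...,1]+.05)<.06)
print("buttons",cv2.minAreaRect((P[m][:,:2]*1000).astype(np.float32)))
a=cv2.resize(im[150:280,170:430],None,fx=3,fy=3)[:260]; 
cv2.imwrite("pics/s5.png",np.hstack([cv2.resize(im2[150:260,200:350],(450,330)),cv2.resize(im[200:265,185:325],(300,139)).copy() if 0 else cv2.resize(im[190:280,260:350],(330,330))]))
print({k:np.round(v,4).tolist() for k,v in monitor.observe().items() if k in("position","ft_force","time_s")})
```

```text
top lid 1899 ((499.8305358886719, -53.29261779785156), (123.18756866455078, 123.53398895263672), 86.25408172607422) z,slopes [0.0037 0.0032 0.1162]
top empty 639 ((525.2164306640625, 151.79559326171875), (124.43284606933594, 124.08715057373047), 86.29711151123047) z,slopes [ 0.001  -0.0006  0.109 ]
scene lid 1045 ((502.9537048339844, -48.87940216064453), (126.0379867553711, 125.28157806396484), 86.9297103881836) z,slopes [ 0.0119 -0.0119  0.1158]
scene empty 702 ((528.1700439453125, 154.33822631835938), (127.42268371582031, 125.9922103881836), 86.33023071289062) z,slopes [ 0.0089 -0.0118  0.1078]
buttons ((500.5625, -50.55848693847656), (43.245201110839844, 20.70387840270996), 85.14984893798828)
{'time_s': 17.925, 'position': [0.3508, -0.202, 0.2488], 'ft_force': [0.1637, 0.4815, 0.0721]}
```

View pics/s5.png

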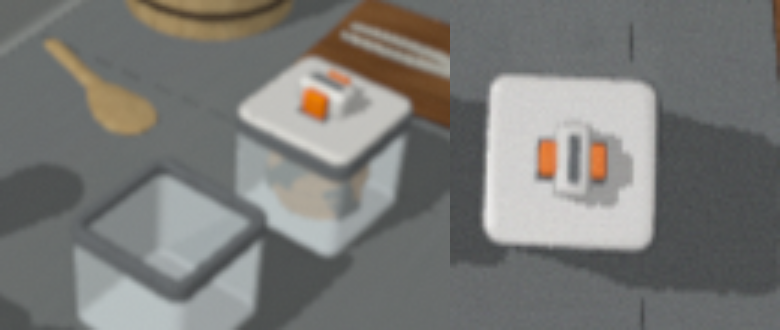

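```bash
python3 -c "
from rig import close_job; print(close_job())"
```

```text
the job is handed in; nothing more can be done
None
```

The job is handed in: the tongs lie flat on the board and the lid is seated flush on the cracker canister. I judged the catches locked from the plate height and the buttons being fully out; I didn't test it with a pull. Both canisters measured in the same place, and I noticed nothing else disturbed.

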